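Heft the salt shakers and sort them

ROBOT

A 6-joint arm with a two-finger parallel gripper is mounted at the origin on the work surface. World frame = base frame: x ahead of the robot, y to its left, z up, the work surface at z = 0. Lengths are in m, angles in degrees, forces in N, time in s.
With the tool pointing down it reaches from about 0.275 to 0.85 m from the base axis. Payload 19 kg.
Tool frame: the origin (TCP) lies midway between the tips of the shut fingers; the grasp point (between the pads) lies 19 mm behind it (bot.tcp_to_grasp is the z of the grasp point in the tool frame, in m); z points along the fingers, y is the line along which they close (so a half turn about z gives the same grasp; the last joint's range is limited). The gripper opens to 85 mm and grips with 20 to 120 N. Pads are 22 mm wide; open, the fingers measure 114 mm over their backs; the gripper's body (76 mm by 85 mm) begins 54 mm behind the grasp point. The pads swing forward as they close: fully open they stand 13 mm farther back than shut.
Start: joints at [-75.459, 8.623, 82.357, -0, 89.026, -7.678], TCP at [0.217, -0.532, 0.231] pointing down, gripper open.
Joint ranges: [-160.23, 160.23], [-39.13, 120.54], [6.94, 153.29], [-79.49, 259.48], [9.18, 160.14], [-161.06, 161.06]. Speed limits (degrees/s): [108.29, 108.29, 127.2, 172.46, 172.46, 172.46].

INTERFACE

Orientations are given as a 3x3 rotation matrix whose columns are the frame's x, y, z axes.
In Python, from station import sensors, vision, bot, finder gives the robot as it stands.
- The arm moves only by the tool step_arm, never from a script. Its argument "series" is a list of rows, each a list of 3 entries, a list of its own where there are three numbers: the closure, from 0 (fully open) to 1 (shut), then the shift along the tool's x, y, z in m, then the turn, a rotation vector about the tool's x, y, z in degrees. In form: [[grip, [dx, dy, dz], [ax, ay, az]], ...]. A call has 1 to 10 rows; each row shifts and turns the commanded pose from where the row before left it, along the tool's axes as they then stand; what a row does not reach is not made up. A row lasts 1/12 s, in which the tool goes at most 41.7 mm and 7.16 degrees, less where a joint would pass 70% of its speed; a pose out of reach is approached as far as the arm can. A call with a gripper value outside its range is refused whole. The fingers move at their own pace and stop on an object; "force" is the grip in N (left out, the last holds). Time passes only in rows, so rows that do not move let the fingers close. It gives the time, the measured TCP pose, the force, the opening and the grip force at its end, in the units of the state.
- sensors.get_state(): the state, without advancing time (a new reading comes with each control period).
- vision.read_camera(name): name is "scene" or "top" or "wrist"; returns the picture (400x640x3 uint8, red, green, blue); there is no depth.
- vision.camera_model(name): a dict with "fov_y" (degrees; the focal length in pixels is half the picture's height over the tangent of half this angle, whatever the lens; pixels are square), "cx", "cy" (the principal point, pixels), "k1" (the pictures are not rectified: a ray, as slopes to the right and down, at radius r is drawn at 1 + k1 r^2 times it, then the intrinsics apply), "R" (3x3) and "t" (3): a world point X has camera coordinates R X + t; the wrist camera has in their place "T_tool_cam" (4x4, takes a point from camera to tool coordinates, whose origin is the TCP and whose axes are the flange's). Camera axes: x right, y down, z forward; pixel columns grow to the right and rows downward; lengths in m; the calibration is good to about 2 mm. A picture is of the moment at which its call begins: read the wrist's pose just before it. camera_model takes no time and is no camera call.
- bot.hand_in(): hands the job in; it is judged then, once.
Trained networks look in the newest picture that a camera, given by its name, has taken for a name from the list of things; names that differ only in an ending like _2 or _b are one class to them, and where a whole thing is asked for, a point or a joint stands for the part that bears it (a point fixed in the world has none). Each returns a list of dicts, best first, with "p" (0 to 1); they miss things now and then, are a little off and sometimes report something else, mostly with a low value. They report only what shows in the picture. A call takes as long as a camera call. They do not tell look-alikes from the thing itself.
- finder.search_frame(target, camera): "at" ([column, row] in pixels, amid what is visible of it).
- finder.outline_of(target, camera): "region" (400x640 bool, what is visible of it) and "at" ([column, row] in pixels, amid what is visible of it).
- finder.spot_point(target, camera): "at" ([column, row] in pixels: a listed point, or the origin of a listed thing).
The state is a dict: "time_s": time; "joint_positions": joint angles; "joint_vel": joint speeds; "joint_efforts": joint torques, N m; "position": TCP position; "tool_rot": TCP orientation; "ft_force": force on the tool from outside, world axes, zero at the start; "moment": the same for the moment, N m; "grip_width": finger opening in m; "finger_force": force on a finger pad.
Only numpy, scipy, OpenCV 4.12 (cv2) and the standard library are available. Lean on these libraries where they do the work, as an engineer would, in place of code of your own. Each camera call takes 0.05 s, during which the arm holds its last target. There are 200 camera calls.

TASK

Three look-alike stainless salt shakers stand on the lower deck of the condiment stand, tucked under its shelf. Heft them to feel how much salt each still holds: stand the full one on the bamboo trivet for the meal, stand the nearly empty one in the shallow tray for refilling, and keep the half-used one on the stand's lower deck. Keep the shakers upright, set them down gently rather than dropping them, and do not disturb the pepper grinder, cruet or tumbler.

Things in the scene. Friction and masses are not known exactly. Their poses are not given: they have to be found in the camera images.
- shaker_a: one of three outwardly identical closed stainless salt shakers: upright cylinder 52 mm in diameter, 86 mm tall, low domed top; origin at the centre of its underside, z up. Opaque, with a rock of salt inside: a full one weighs about 340 g in all, a half-used one 230 g, a nearly empty one 132 g (within 5 %). Which is which differs every time and cannot be seen.
- shaker_b: one of three outwardly identical closed stainless salt shakers: upright cylinder 52 mm in diameter, 86 mm tall, low domed top; origin at the centre of its underside, z up. Opaque, with a rock of salt inside: a full one weighs about 340 g in all, a half-used one 230 g, a nearly empty one 132 g (within 5 %). Which is which differs every time and cannot be seen.
- shaker_c: one of three outwardly identical closed stainless salt shakers: upright cylinder 52 mm in diameter, 86 mm tall, low domed top; origin at the centre of its underside, z up. Opaque, with a rock of salt inside: a full one weighs about 340 g in all, a half-used one 230 g, a nearly empty one 132 g (within 5 %). Which is which differs every time and cannot be seen.
- stand: fixed wooden condiment stand, ends and back open. Origin at table height under the middle of the shaker row; x points away from its open front, y along the row, z up. Lower deck 340 mm along y, x -40 to 90 mm, top 12 mm high; a lip 18 mm high along its front edge (x -45 to -40 mm). Two rear posts 14 mm thick at x 80, y +-158 mm
- deck (a point): point on top of the stand's lower deck where the middle shaker stands; axes as the stand's. The shakers stand in a row along y, 105 mm apart (y -105, 0, 105 mm)
- shelf (a point): middle of the lower front edge of the stand's overhead shelf, 155 mm above the table at the stand's x +10 mm; axes as the stand's. The shelf is 12 mm thick, 340 mm along y, and runs 80 mm back from here: it overhangs the rear of the shakers and leaves no room for a vertical gripper, so come in slanting from the front
- trivet: fixed square slatted bamboo trivet 120 x 120 mm, 10 mm thick; origin at the centre of its underside
- tray: fixed square shallow stainless tray 130 x 130 mm outside, walls 4 mm thick and 14 mm high, floor about 4 mm thick; origin at the centre of its underside
- grinder: bystander: white ceramic pepper grinder with a knob, 58 mm in diameter, 142 mm tall; origin at the centre of its underside
- tumbler: bystander: plastic tumbler, 72 mm across the rim, 110 mm tall; origin at the centre of its underside
- cruet: bystander: empty stoppered glass cruet, 60 mm in diameter, 132 mm tall, on top of the stand's shelf; origin at the centre of its underside
There are look-alikes about, which are no part of the job. What is shaped like the shaker_b but blue or purple is not meant. What is shaped like the shaker_c but green is not meant.

How it is judged (in metres and radians):
At the end, for the whole second after the job is handed in: full shaker stands on the trivet (load over 2.8 N, within 50 mm of its centre), nearly empty one in the tray (load 0.3 to 1.8 N, within 60 mm of its centre), half-used one on the stand's lower deck; all upright within 0.1 rad, at rest (below 0.02 m/s) (((contact force between shaker_a and trivet above 2.8 N and horizontal distance between shaker_a and trivet below 0.05 m) or (contact force between shaker_b and trivet above 2.8 N and horizontal distance between shaker_b and trivet below 0.05 m) or (contact force between shaker_c and trivet above 2.8 N and horizontal distance between shaker_c and trivet below 0.05 m)) and ((contact force between shaker_a and tray between 0.3 and 1.8 N and horizontal distance between shaker_a and tray below 0.06 m) or (contact force between shaker_b and tray between 0.3 and 1.8 N and horizontal distance between shaker_b and tray below 0.06 m) or (contact force between shaker_c and tray between 0.3 and 1.8 N and horizontal distance between shaker_c and tray below 0.06 m)) and ((contact force between shaker_a and stand above 0.5 N and z of shaker_a in the frame of stand below 0.03 m) or (contact force between shaker_b and stand above 0.5 N and z of shaker_b in the frame of stand below 0.03 m) or (contact force between shaker_c and stand above 0.5 N and z of shaker_c in the frame of stand below 0.03 m)) and angle between each of shaker_a, shaker_b, shaker_c's own z axis and vertical below 0.1 rad and linear speed of each of shaker_a, shaker_b, shaker_c below 0.02 m/s); the robot touches nothing.
It fails at once if the grinder, cruet or tumbler is shifted by more than 20 mm or tilted by more than 0.2 rad (distance of any of grinder, cruet, tumbler from where it was at the start of the episode above 0.02 m or angle between any of grinder, cruet, tumbler's own z axis and vertical above 0.2 rad).
It fails at once if a shaker is tipped by more than 0.5 rad (angle between any of shaker_a, shaker_b, shaker_c's own z axis and vertical above 0.5 rad).
It fails at once if a shaker is dropped or thrown: faster than 0.45 m/s while the fingers do not touch it (a fall of about 10 mm) ((linear speed of shaker_a above 0.45 m/s and contact force between shaker_a and the fingers below 0.05 N) or (linear speed of shaker_b above 0.45 m/s and contact force between shaker_b and the fingers below 0.05 N) or (linear speed of shaker_c above 0.45 m/s and contact force between shaker_c and the fingers below 0.05 N)).
It also fails if it takes over 72 s, if anything falls off the work surface, if the arm or the gripper's body presses on something with over 40 N, if the wrist force passes 120 N, or if a joint passes its speed limit or range.

## Working session

There is one attempt and no reset: what is moved stays moved. The work goes in short steps, Python scripts to look and compute and a tool call to move; the robot and the scene stay as the last step left them, time stands still between calls to the robot, and variables do not carry over. Pictures are saved under pics/ and viewed, at most 10 in all, crops included, and the job is handed in when it is done.

Besides the shell and the picture viewer there is one more tool, called after ">>>" as name(argument=value, ...), one argument or row to a line, values as JSON. step_arm: Moves the arm, as the interface text tells. Its arguments: {"type":"object","properties":{"series":{"type":"array"},"force":{"type":"number"}},"required":["series"]}

```bash
mkdir -p pics; ls; cat > h.py <<'E'
import numpy as np, cv2
from station import sensors, vision, bot, finder
def cam(n):
    m=vision.camera_model(n); f=200/np.tan(np.radians(m['fov_y'])/2); return m,f
def ray(n,px):
    m,f=cam(n); d=np.array([(px[0]-m['cx'])/f,(px[1]-m['cy'])/f]); u=d.copy()
    for _ in range(20): u=d/(1+m['k1']*(u@u))
    v=np.array([u[0],u[1],1.]); 
    R=np.array(m['R']);t=np.array(m['t']); return -R.T@t, R.T@v
def atz(n,px,z):
    o,d=ray(n,px); return o+d*(z-o[2])/d[2]
def proj(n,X):
    m,f=cam(n); c=np.array(m['R'])@np.array(X)+np.array(m['t']); u=c[:2]/c[2]; u=u*(1+m['k1']*(u@u)); return u*f+[m['cx'],m['cy']]
E
python3 - <<'E'
from h import *
for n in ['scene','top']:
    im=vision.read_camera(n); cv2.imwrite(f'pics/{n}0.png',im[:,:,::-1])
    print(n,'cam at',np.round(ray(n,(320,200))[0],3))
    for t in ['shaker_a','stand','deck','shelf','trivet','tray','grinder','tumbler','cruet']:
        for k in (finder.spot_point(t,n))[:5]: print(t,np.round(k['at'],1),round(k['p'],2),np.round(atz(n,k['at'],{'deck':.012,'shelf':.155,'shaker_a':.012,'cruet':.167}.get(t,0)),3))
print(bot.tcp_to_grasp,sensors.get_state())
E
```

```text
pics
scene cam at [ 0.579 -0.417  1.035]
shaker_a [380.  195.4] 0.8 [0.816 0.034 0.012]
shaker_a [291.7 172.8] 0.67 [0.613 0.126 0.012]
shaker_a [302.9 211.5] 0.62 [0.626 0.019 0.012]
shaker_a [335.  321.8] 0.61 [ 0.659 -0.245  0.012]
shaker_a [318.6 250.7] 0.59 [ 0.648 -0.082  0.012]
stand [310.  210.9] 0.6 [0.644 0.024 0.   ]
deck [305.6 208.7] 0.79 [0.634 0.026 0.012]
shelf [311.8 179.5] 0.84 [0.648 0.028 0.155]
trivet [237.4 107.5] 0.8 [0.496 0.348 0.   ]
trivet [264.1 370.6] 0.53 [ 0.498 -0.318  0.   ]
trivet [303.3 210.6] 0.36 [0.628 0.027 0.   ]
tray [265.9 370.7] 0.83 [ 0.502 -0.319  0.   ]
grinder [313.2 103.5] 0.78 [0.697 0.332 0.   ]
tumbler [370.5 374. ] 0.62 [ 0.714 -0.357  0.   ]
cruet [341.2 205.3] 0.65 [ 0.698 -0.044  0.167]
top cam at [0.549 0.002 1.106]
shaker_a [422.3 192.5] 0.96 [ 0.663 -0.244  0.012]
shaker_a [379.4 124. ] 0.76 [ 0.832 -0.135  0.012]
shaker_a [274.8 207. ] 0.74 [0.618 0.118 0.012]
shaker_a [310.8 279.3] 0.71 [0.444 0.025 0.012]
shaker_a [356.9 197.8] 0.68 [ 0.645 -0.083  0.012]
stand [313.2 199.1] 0.86 [0.64  0.025 0.   ]
deck [313.7 199.4] 0.59 
[... 477 characters left out ...]
265167e+01, -7.67639599e+00]), 'joint_vel': array([ 0.07724527, -0.07071401,  0.00484299,  0.0469935 , -0.0121828 ,
       -0.10468915]), 'joint_efforts': array([-2.96913149e-04, -7.12813926e+01, -5.71046376e+01, -2.60593833e-04,
        1.17107335e-03, -2.97677855e-05]), 'position': array([ 0.21741129, -0.5322841 ,  0.23128263]), 'tool_rot': array([[ 9.25752821e-01,  3.78129230e-01, -1.89028135e-05],
       [ 3.78129230e-01, -9.25752817e-01,  8.08973476e-05],
       [ 1.30903189e-05, -8.20386540e-05, -9.99999997e-01]]), 'ft_force': array([ 0.35179692,  0.08559676, -0.30676224]), 'moment': array([ 0.05532063,  0.0236216 , -0.05104608]), 'finger_force': 0.0, 'grip_width': 0.08557639999271124}
```

View pics/scene0.png

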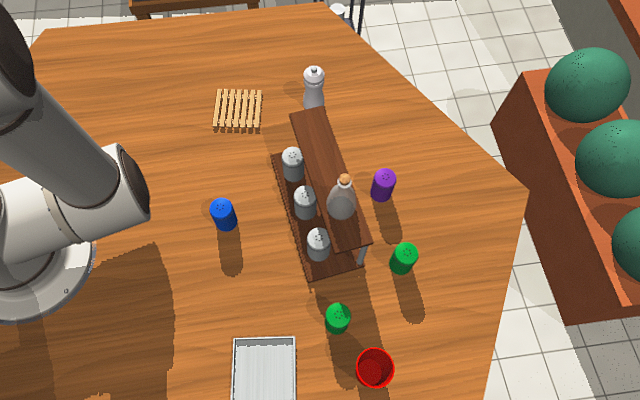

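View pics/top0.png

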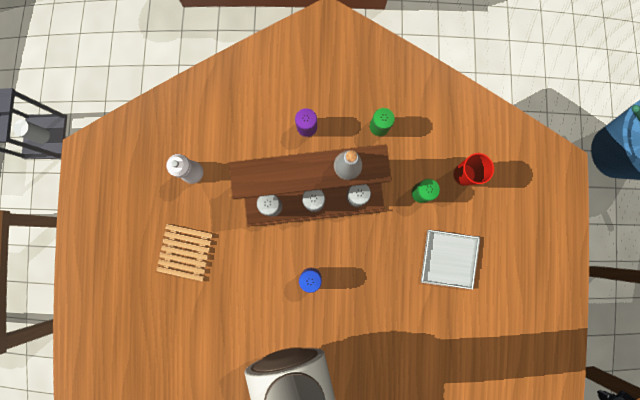

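The three stainless shakers are on the lower deck, at top-picture (268,204), (313,200) and (359,195). The blue (310,280), purple (306,122) and green (382,122), (427,190) ones are look-alikes. The trivet is at (186,253), the tray at (450,260), and the cruet on the shelf at (348,165). Next I'll refine the row pose from the outlines.

```bash
cat >> h.py <<'E'
def sil(n,x,y,z0=.012,h=.086,r=.026):
    a=np.linspace(0,2*np.pi,40); P=[proj(n,(x+rr*np.cos(t),y+rr*np.sin(t),z)) for t in a for z,rr in((z0,r),(z0+h-.008,r),(z0+h,r*.6))]
    m=np.zeros((400,640),np.uint8); cv2.fillConvexPoly(m,cv2.convexHull(np.round(np.array(P)*16).astype(np.int32)),1,shift=4); return m
E
python3 - <<'E'
from h import *
from scipy.optimize import minimize
ims={};M={}
for n in ['scene','top']:
    im=vision.read_camera(n).astype(int); ims[n]=im
    M[n]=[k for k in finder.outline_of('shaker_a',n) if np.ptp(im[k['region']].mean(0))<25]
    for k in M[n]: print(n,np.round(k['at'],1),round(k['p'],2),k['region'].sum(),np.round(im[k['region']].mean(0)))
for g in [(.615,.122),(.635,.022),(.646,-.082)]:
    ms=[]
    for n in M:
        c=proj(n,(*g,.06)); k=[k for k in M[n] if np.hypot(*(np.array(k['at'])-c))<18]
        if k: ms.append((n,k[0]['region']))
    def cost(p): 
        return sum((lambda s:1-(s&r).sum()/(s|r).sum())(sil(n,*p).astype(bool)) for n,r in ms)
    r=minimize(cost,g,method='Nelder-Mead',options=dict(initial_simplex=[g,(g[0]+.01,g[1]),(g[0],g[1]+.01)]))
    print(g,len(ms),np.round(r.x,4),round(r.fun,3))
for t,z in(('trivet',.01),('tray',.0)):
  for n in M:
    for k in finder.outline_of(t,n)[:1]:
        b=cv2.minAreaRect(np.argwhere(k['region'])[:,::-1].astype(np.float32)); q=np.array([atz(n,p,z if t=='trivet' else .014) for p in cv2.boxPoints(b)]); print(t,n,np.round(q.mean(0),3),np.round(q[:,:2],3).tolist())
print(np.round(vision.camera_model('wrist')['T_tool_cam'],3))
E
```

```text
scene [319.8 244.3] 0.95 644 [134. 135. 133.]
scene [302.8 204.3] 0.93 689 [122. 123. 120.]
scene [291.6 165. ] 0.79 669 [133. 134. 131.]
top [313.  196.2] 0.95 403 [152. 153. 147.]
top [272.7 205.6] 0.89 430 [169. 170. 163.]
top [360.1 194.6] 0.77 442 [147. 147. 141.]Traceback (most recent call last):
  File "<stdin>", line 15, in <module>
    res = _minimize_neldermead(fun, x0, args, callback, bounds=bounds,
                               **options)
    fxe = func(xe)
    fx = function(np.copy(x), *(wrapper_args + args))
  File "<stdin>", line 14, in cost
  File "<stdin>", line 14, in <genexpr>
  File "h.py", line 15, in sil
    a=np.linspace(0,2*np.pi,40); P=[proj(n,(x+rr*np.cos(t),y+rr*np.sin(t),z)) for t in a for z,rr in((z0,r),(z0+h-.008,r),(z0+h,r*.6))]
                                    ~~~~^^^^^^^^^^^^^^^^^^^^^^^^^^^^^^^^^^^^^
  File "h.py", line 13, in proj
    m,f=cam(n); c=np.array(m['R'])@np.array(X)+np.array(m['t']); u=c[:2]/c[2]; u=u*(1+m['k1']*(u@u)); return u*f+[m['cx'],m['cy']]
        ~~~^^^
  File "h.py", line 4, in cam
    m=vision.camera_model(n); f=200/np.tan(np.radians(m['fov_y'])/2); return m,f
ValueError: time passes only in moves, steps and waits
```

```bash
sed -i 's/^def cam(n):/import functools\n@functools.lru_cache\ndef cam(n):/' h.py
python3 - <<'E'
from h import *
from scipy.optimize import minimize
M={}
for n in ['scene','top']:
    im=vision.read_camera(n).astype(int)
    M[n]=[k for k in finder.outline_of('shaker_a',n) if np.ptp(im[k['region']].mean(0))<25]
    cam(n)
for g in [(.615,.122),(.635,.022),(.646,-.082)]:
    ms=[]
    for n in M:
        c=proj(n,(*g,.06)); k=[k for k in M[n] if np.hypot(*(np.array(k['at'])-c))<18]
        if k: ms.append((n,k[0]['region']))
    def cost(p): 
        return sum((lambda s:1-(s&r).sum()/(s|r).sum())(sil(n,*p).astype(bool)) for n,r in ms)
    r=minimize(cost,g,method='Nelder-Mead',options=dict(initial_simplex=[g,(g[0]+.01,g[1]),(g[0],g[1]+.01)],maxfev=80))
    print(g,len(ms),np.round(r.x,4),round(r.fun,3))
for t,z in(('trivet',.01),('tray',.014)):
  for n in M:
    for k in finder.outline_of(t,n)[:1]:
        b=cv2.minAreaRect(np.argwhere(k['region'])[:,::-1].astype(np.float32)); q=np.array([atz(n,p,z) for p in cv2.boxPoints(b)]); print(t,n,np.round(q.mean(0),3),np.round(q[:,:2],3).tolist())
print(np.round(vision.camera_model('wrist')['T_tool_cam'],3))
E
```

```text
(0.615, 0.122) 2 [0.6184 0.128 ] 0.275
(0.635, 0.022) 2 [0.6324 0.0237] 0.269
(0.646, -0.082) 2 [ 0.6471 -0.0802] 0.196
trivet scene [0.496 0.339 0.01 ] [[0.429, 0.292], [0.443, 0.414], [0.565, 0.386], [0.546, 0.265]]
trivet top [0.501 0.341 0.01 ] [[0.451, 0.411], [0.571, 0.39], [0.549, 0.27], [0.431, 0.292]]
tray scene [ 0.498 -0.313  0.014] [[0.429, -0.362], [0.437, -0.244], [0.57, -0.263], [0.555, -0.381]]
tray top [0.674 0.03  0.014] [[0.726, 0.238], [0.786, -0.153], [0.621, -0.175], [0.562, 0.21]]
[[ 0.    -0.946 -0.324  0.083]
 [ 1.     0.    -0.001  0.   ]
 [ 0.001 -0.324  0.946 -0.144]
 [ 0.     0.     0.     1.   ]]
```

```bash
cat >> h.py <<'E'
from scipy.spatial.transform import Rotation as Ro, Slerp
def Rt(head,tilt):
    h,t=np.radians([head,tilt]); f=np.array([np.cos(h),np.sin(h),0]); u=np.array([0,0,1.])
    x=np.cos(t)*f+np.sin(t)*u; z=np.sin(t)*f-np.cos(t)*u; return np.c_[x,np.cross(z,x),z]
def plan(goals,grip,nd=3):
    """goals: (grasp point xyz, heading, tilt, rows); prints rows"""
    s=sensors.get_state(); R=np.array(s['tool_rot']); p=np.array(s['position']); out=[]
    for g,h,t,n in goals:
        T=Rt(h,t); e=np.array(g)-T[:,2]*bot.tcp_to_grasp
        sl=Slerp([0,1],Ro.from_matrix([R,T])); p0=p.copy(); R0=R.copy()
        for i in range(1,n+1):
            d=np.round(R.T@(p0+(e-p0)*i/n-p),nd); w=np.round((Ro.from_matrix(R).inv()*sl(i/n)).as_rotvec(degrees=True),1)
            out.append([grip,(d+0).tolist(),(w+0).tolist()]); p=p+R@d; R=R@Ro.from_rotvec(w,degrees=True).as_matrix()
            if np.linalg.norm(d)>.0417 or np.linalg.norm(w)>7.16: print('!! fast')
    for i in range(0,len(out),10): print(str(out[i:i+10]).replace(' ',''))
def show():
    s=sensors.get_state(); R=np.array(s['tool_rot']); p=np.array(s['position'])
    print('t',s['time_s'],'grasp',np.round(p+R[:,2]*bot.tcp_to_grasp,4),'head',np.round(np.degrees(np.arctan2(R[1,2],R[0,2])),2),'tilt',np.round(np.degrees(np.arccos(-R[2,2])),2),'J',np.round(s['joint_positions'],1),'F',np.round(s['ft_force'],2),'w',s['grip_width'],'ff',s['finger_force'])
E
python3 -c "
from h import *
plan([((.562,-.092,.134),7.8,50,18)],0)"
```

```text
[[0,[0.028,-0.015,0.006],[-0.3,2.8,0.7]],[0,[0.027,-0.016,0.007],[-0.4,2.7,0.8]],[0,[0.027,-0.016,0.009],[-0.4,2.8,0.7]],[0,[0.026,-0.016,0.01],[-0.3,2.8,0.8]],[0,[0.025,-0.017,0.01],[-0.4,2.7,0.7]],[0,[0.024,-0.017,0.012],[-0.3,2.8,0.8]],[0,[0.024,-0.018,0.013],[-0.4,2.7,0.7]],[0,[0.023,-0.018,0.014],[-0.3,2.8,0.8]],[0,[0.022,-0.018,0.015],[-0.4,2.8,0.7]],[0,[0.021,-0.019,0.016],[-0.3,2.7,0.8]]]
[[0,[0.019,-0.019,0.017],[-0.4,2.8,0.7]],[0,[0.019,-0.019,0.017],[-0.3,2.7,0.8]],[0,[0.018,-0.02,0.018],[-0.4,2.8,0.7]],[0,[0.016,-0.02,0.019],[-0.3,2.8,0.8]],[0,[0.016,-0.021,0.02],[-0.4,2.7,0.7]],[0,[0.014,-0.021,0.02],[-0.3,2.8,0.8]],[0,[0.012,-0.021,0.021],[-0.4,2.8,0.7]],[0,[0.012,-0.021,0.021],[-0.3,2.7,0.8]]]
```

>>> step_arm(
  series=[
    [0,[0.028,-0.015,0.006],[-0.3,2.8,0.7]],
    [0,[0.027,-0.016,0.007],[-0.4,2.7,0.8]],
    [0,[0.027,-0.016,0.009],[-0.4,2.8,0.7]],
    [0,[0.026,-0.016,0.01],[-0.3,2.8,0.8]],
    [0,[0.025,-0.017,0.01],[-0.4,2.7,0.7]],
    [0,[0.024,-0.017,0.012],[-0.3,2.8,0.8]],
    [0,[0.024,-0.018,0.013],[-0.4,2.7,0.7]],
    [0,[0.023,-0.018,0.014],[-0.3,2.8,0.8]],
    [0,[0.022,-0.018,0.015],[-0.4,2.8,0.7]],
    [0,[0.021,-0.019,0.016],[-0.3,2.7,0.8]],
  ],
  force=60,
)

```text
time_s: 2.43
position: [0.4178, -0.2852, 0.1707]
tool_rot: [[0.854, 0.244, 0.46], [0.228, -0.969, 0.09], [0.468, 0.028, -0.883]]
ft_force: [-0.2, -0.1, -0.1]
grip_width: 0.0853
finger_force: 0.0
```

>>> step_arm(
  series=[
    [0,[0.019,-0.019,0.017],[-0.4,2.8,0.7]],
    [0,[0.019,-0.019,0.017],[-0.3,2.7,0.8]],
    [0,[0.018,-0.02,0.018],[-0.4,2.8,0.7]],
    [0,[0.016,-0.02,0.019],[-0.3,2.8,0.8]],
    [0,[0.016,-0.021,0.02],[-0.4,2.7,0.7]],
    [0,[0.014,-0.021,0.02],[-0.3,2.8,0.8]],
    [0,[0.012,-0.021,0.021],[-0.4,2.8,0.7]],
    [0,[0.012,-0.021,0.021],[-0.3,2.7,0.8]],
    [0,[0,0,0],[0,0,0]],
    [0,[0,0,0],[0,0,0]],
  ],
)

```text
time_s: 3.27
position: [0.576, -0.0883, 0.1214]
tool_rot: [[0.638, 0.139, 0.758], [0.088, -0.99, 0.107], [0.765, -0.001, -0.644]]
ft_force: [0.3, 0.2, -0.3]
grip_width: 0.0855
finger_force: 0.0
```

```bash
python3 - <<'E'
from h import *
show()
s=sensors.get_state(); im=vision.read_camera('wrist'); 
T=np.array(vision.camera_model('wrist')['T_tool_cam']); m=vision.camera_model('wrist'); f=200/np.tan(np.radians(m['fov_y'])/2)
im=im[:,:,::-1].copy()
R=np.array(s['tool_rot']);p=np.array(s['position'])
for g in [(.6184,.128),(.6324,.0237),(.6471,-.0802)]:
  for z in (.012,.098):
    a=np.linspace(0,2*np.pi,30)
    for t in a:
        X=np.array([g[0]+.026*np.cos(t),g[1]+.026*np.sin(t),z-(.006 if z>.05 else 0)]); c=T[:3,:3].T@(R.T@(X-p)-T[:3,3]); u=c[:2]/c[2]; u=u*(1+m['k1']*(u@u))*f+[m['cx'],m['cy']]
        if c[2]>0: cv2.circle(im,tuple(int(v) for v in np.clip(u,-50,700)),1,(0,0,255),-1)
cv2.imwrite('pics/w1.png',im)
plan([((.6471-.001,-.0802,.063),7.8,50,8)],0)
E
```

```text
t 3.2667 grasp [ 0.5618 -0.0903  0.1335] head 8.03 tilt 49.91 J [-32.8  -6.7 126.   60.9  35.    5.1] F [ 0.29  0.2  -0.27] w 0.08546813532163862 ff 0.0
[[0,[0.0,0.0,0.014],[0.0,0.0,0.0]],[0,[0.0,0.0,0.014],[0.0,0.0,0.0]],[0,[0.0,0.0,0.014],[0.0,0.0,0.0]],[0,[0.0,0.0,0.013],[0.0,0.0,0.0]],[0,[0.0,0.0,0.014],[-0.1,0.0,0.0]],[0,[0.0,0.0,0.014],[0.0,0.0,0.0]],[0,[0.0,0.0,0.014],[0.0,0.1,0.1]],[0,[0.0,0.0,0.014],[0.0,0.0,0.0]]]
```

View pics/w1.png

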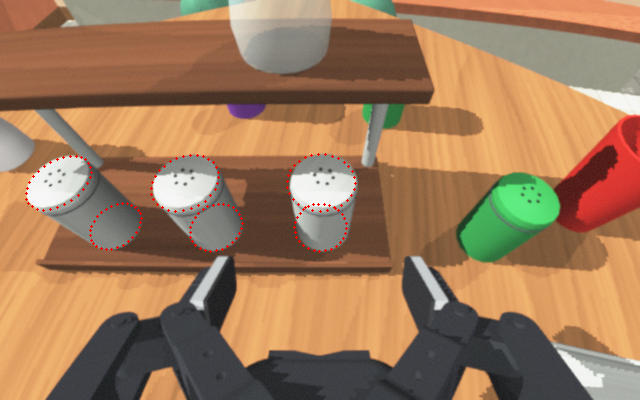

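The wrist picture shows the three stainless shakers at columns 70–325. The right-hand one (323,200) sits squarely between the fingers, and the projected circles match the rims. The green look-alike (510,215) is off to the right of the stand. Moving in.

>>> step_arm(
  series=[
    [0,[0,0,0.014],[0,0,0]],
    [0,[0,0,0.014],[0,0,0]],
    [0,[0,0,0.014],[0,0,0]],
    [0,[0,0,0.014],[0,0,0]],
    [0,[0,0,0.014],[0,0,0]],
    [0,[0,0,0.014],[0,0,0]],
    [0,[0,0,0.014],[0,0,0]],
    [0,[0,0,0.013],[0,0,0]],
    [0,[0,0,0],[0,0,0]],
    [0,[0,0,0],[0,0,0]],
  ],
)

```text
time_s: 4.15
position: [0.6604, -0.0795, 0.051]
tool_rot: [[0.637, 0.135, 0.759], [0.087, -0.991, 0.104], [0.766, -0.0, -0.643]]
ft_force: [0.4, 0.0, -0.6]
grip_width: 0.0856
finger_force: 0.0
```

```bash
python3 -c "
from h import *
show()"
```

```text
t 4.15 grasp [ 0.6462 -0.0814  0.0631] head 7.79 tilt 49.97 J [-25.5  10.1 119.4  78.1  25.4  -9.8] F [ 0.44  0.02 -0.57] w 0.08561656867516618 ff 0.0
```

>>> step_arm(
  series=[
    [0.3,[0,0,0],[0,0,0]],
    [0.6,[0,0,0],[0,0,0]],
    [1,[0,0,0],[0,0,0]],
    [1,[0,0,0],[0,0,0]],
    [1,[0,0,0],[0,0,0]],
    [1,[0,0,0],[0,0,0]],
    [1,[0,0,0],[0,0,0]],
    [1,[0,0,0],[0,0,0]],
  ],
  force=50,
)

```text
time_s: 4.82
position: [0.6606, -0.079, 0.052]
tool_rot: [[0.636, 0.135, 0.76], [0.087, -0.991, 0.103], [0.767, 0.001, -0.642]]
ft_force: [-4.5, -3.5, 7.9]
grip_width: 0.0514
finger_force: 52.9
```

```bash
python3 -c "
from h import *
show()
s=sensors.get_state();print(np.round(np.array(s['tool_rot']).T@[0,0,.004],4))"
```

```text
t 4.8167 grasp [ 0.6464 -0.0809  0.0641] head 7.74 tilt 50.07 J [-25.4  10.  119.5  78.2  25.3  -9.8] F [-4.51 -3.53  7.91] w 0.05136258191038259 ff 52.89484977722168
[ 0.0031  0.     -0.0026]
```

>>> step_arm(
  series=[
    [1,[0.003,0,-0.0025],[0,0,0]],
    [1,[0.003,0,-0.0025],[0,0,0]],
    [1,[0.003,0,-0.0025],[0,0,0]],
    [1,[0.003,0,-0.0025],[0,0,0]],
    [1,[0,0,0],[0,0,0]],
    [1,[0,0,0],[0,0,0]],
    [1,[0,0,0],[0,0,0]],
    [1,[0,0,0],[0,0,0]],
  ],
)

```text
time_s: 5.48
position: [0.6603, -0.0784, 0.0662]
tool_rot: [[0.637, 0.136, 0.758], [0.087, -0.991, 0.104], [0.766, -0.0, -0.643]]
ft_force: [-0.4, -1.2, -3.3]
grip_width: 0.0512
finger_force: 52.9
```

```bash
cat > heft.py <<'E'
from h import *
F=[]
for i in range(8):
    vision.read_camera('wrist'); F.append(sensors.get_state()['ft_force'])
print('F',np.round(np.mean(F,0),2),np.round(np.std(F,0),2)); show()
E
python3 heft.py
```

```text
F [ 0.03 -0.17 -3.67] [0.63 0.36 0.4 ]
t 5.8833 grasp [ 0.6462 -0.0804  0.0784] head 7.82 tilt 49.97 J [-25.4   8.4 119.   73.8  25.9  -4.9] F [-0.22  0.4  -3.69] w 0.05152915295054441 ff 52.88410238921642
```

The heft is 3.67 − ~0.3 N offset ≈ 3.35 N, so the right-hand shaker is the full one and goes to the trivet.

```bash
python3 -c "
from h import *
plan([((.646,-.080,.094),7.8,50,2),((.545,-.094,.175),7.8,50,7),((.499,.340,.175),55,50,18)],1)"
```

```text
[[1,[0.006,0.0,-0.005],[0.0,0.0,0.0]],[1,[0.006,0.0,-0.005],[0.0,0.0,0.0]],[1,[-0.001,0.0,-0.019],[0.0,0.0,0.0]],[1,[0.0,0.0,-0.018],[0.0,0.0,0.0]],[1,[-0.001,0.0,-0.019],[0.0,0.0,0.0]],[1,[0.0,0.0,-0.018],[0.0,0.0,0.0]],[1,[-0.001,0.0,-0.019],[0.0,0.0,0.0]],[1,[0.0,0.0,-0.019],[0.0,0.0,0.0]],[1,[-0.001,0.0,-0.018],[0.0,0.0,0.0]],[1,[0.0,-0.025,0.0],[2.0,0.0,-1.7]]]
[[1,[0.001,-0.025,0.002],[2.0,0.0,-1.7]],[1,[0.002,-0.024,0.002],[2.0,0.0,-1.7]],[1,[0.003,-0.025,0.003],[2.0,0.0,-1.6]],[1,[0.003,-0.024,0.003],[2.0,0.0,-1.7]],[1,[0.004,-0.024,0.005],[2.0,0.0,-1.7]],[1,[0.004,-0.024,0.006],[2.1,0.0,-1.7]],[1,[0.006,-0.023,0.006],[2.0,0.0,-1.7]],[1,[0.006,-0.023,0.007],[2.0,0.0,-1.7]],[1,[0.007,-0.023,0.008],[2.0,0.0,-1.7]],[1,[0.007,-0.022,0.009],[2.0,0.0,-1.7]]]
[[1,[0.008,-0.022,0.009],[2.0,0.0,-1.6]],[1,[0.009,-0.021,0.011],[2.0,0.0,-1.7]],[1,[0.009,-0.02,0.01],[2.0,0.0,-1.7]],[1,[0.01,-0.019,0.012],[2.0,0.0,-1.7]],[1,[0.01,-0.019,0.012],[2.0,0.0,-1.7]],[1,[0.011,-0.019,0.013],[2.0,0.0,-1.7]],[1,[0.011,-0.017,0.014],[2.0,0.0,-1.7]]]
```

>>> step_arm(
  series=[
    [1,[0.006,0,-0.005],[0,0,0]],
    [1,[0.006,0,-0.005],[0,0,0]],
    [1,[-0.001,0,-0.019],[0,0,0]],
    [1,[0,0,-0.018],[0,0,0]],
    [1,[-0.001,0,-0.019],[0,0,0]],
    [1,[0,0,-0.018],[0,0,0]],
    [1,[-0.001,0,-0.019],[0,0,0]],
    [1,[0,0,-0.019],[0,0,0]],
    [1,[-0.001,0,-0.018],[0,0,0]],
    [1,[0,-0.025,0],[2,0,-1.7]],
  ],
)

```text
time_s: 6.72
position: [0.5553, -0.07, 0.165]
tool_rot: [[0.631, 0.178, 0.755], [0.116, -0.984, 0.134], [0.767, 0.003, -0.641]]
ft_force: [0.7, 0.4, -1.5]
grip_width: 0.051
finger_force: 54.1
```

>>> step_arm(
  series=[
    [1,[0.001,-0.025,0.002],[2,0,-1.7]],
    [1,[0.002,-0.024,0.002],[2,0,-1.7]],
    [1,[0.003,-0.025,0.003],[2,0,-1.6]],
    [1,[0.003,-0.024,0.003],[2,0,-1.7]],
    [1,[0.004,-0.024,0.005],[2,0,-1.7]],
    [1,[0.004,-0.024,0.006],[2.1,0,-1.7]],
    [1,[0.006,-0.023,0.006],[2,0,-1.7]],
    [1,[0.006,-0.023,0.007],[2,0,-1.7]],
    [1,[0.007,-0.023,0.008],[2,0,-1.7]],
    [1,[0.007,-0.022,0.009],[2,0,-1.7]],
  ],
)

```text
time_s: 7.55
position: [0.5273, 0.1803, 0.163]
tool_rot: [[0.514, 0.599, 0.613], [0.386, -0.8, 0.459], [0.766, 0.001, -0.643]]
ft_force: [0.1, 0.6, -3.1]
grip_width: 0.0516
finger_force: 54.2
```

```bash
python3 -c "
from h import *
show();plan([((.499,.340,.175),55,50,8),((.499,.340,.070),55,50,8)],1)"
```

```text
t 7.55 grasp [0.5158 0.1717 0.175 ] head 36.8 tilt 49.99 J [ -7.8 -13.7 126.   54.1  41.6  11.6] F [ 0.07  0.61 -3.11] w 0.05164877898585948 ff 54.1599141061306
[[1,[0.007,-0.019,0.008],[1.7,0.0,-1.5]],[1,[0.007,-0.018,0.009],[1.8,0.0,-1.4]],[1,[0.008,-0.018,0.01],[1.7,0.0,-1.5]],[1,[0.009,-0.017,0.009],[1.8,0.0,-1.4]],[1,[0.008,-0.017,0.011],[1.7,0.0,-1.5]],[1,[0.01,-0.016,0.011],[1.8,0.0,-1.4]],[1,[0.009,-0.015,0.011],[1.7,0.0,-1.5]],[1,[0.01,-0.015,0.012],[1.7,0.0,-1.5]],[1,[-0.01,0.0,0.008],[0.0,0.0,0.0]],[1,[-0.01,0.0,0.009],[0.0,0.0,0.0]]]
[[1,[-0.01,0.0,0.008],[0.0,0.0,0.0]],[1,[-0.01,0.0,0.009],[0.0,0.0,0.0]],[1,[-0.01,0.0,0.008],[0.0,0.0,0.0]],[1,[-0.01,0.0,0.009],[0.0,0.0,0.0]],[1,[-0.01,0.0,0.008],[0.0,0.0,0.0]],[1,[-0.01,0.0,0.009],[0.0,0.0,0.0]]]
```

>>> step_arm(
  series=[
    [1,[0.007,-0.019,0.008],[1.7,0,-1.5]],
    [1,[0.007,-0.018,0.009],[1.8,0,-1.4]],
    [1,[0.008,-0.018,0.01],[1.7,0,-1.5]],
    [1,[0.009,-0.017,0.009],[1.8,0,-1.4]],
    [1,[0.008,-0.017,0.011],[1.7,0,-1.5]],
    [1,[0.01,-0.016,0.011],[1.8,0,-1.4]],
    [1,[0.009,-0.015,0.011],[1.7,0,-1.5]],
    [1,[0.01,-0.015,0.012],[1.7,0,-1.5]],
    [1,[-0.01,0,0.008],[0,0,0]],
    [1,[-0.01,0,0.009],[0,0,0]],
  ],
)

```text
time_s: 8.38
position: [0.5081, 0.3513, 0.1368]
tool_rot: [[0.368, 0.819, 0.441], [0.527, -0.574, 0.627], [0.766, 0.002, -0.642]]
ft_force: [-0.5, 0.0, -3.7]
grip_width: 0.051
finger_force: 55.2
```

>>> step_arm(
  series=[
    [1,[-0.01,0,0.008],[0,0,0]],
    [1,[-0.01,0,0.009],[0,0,0]],
    [1,[-0.01,0,0.008],[0,0,0]],
    [1,[-0.01,0,0.009],[0,0,0]],
    [1,[-0.01,0,0.008],[0,0,0]],
    [1,[-0.01,0,0.009],[0,0,0]],
    [1,[0,0,0],[0,0,0]],
    [1,[0,0,0],[0,0,0]],
    [1,[0,0,0],[0,0,0]],
  ],
)

```text
time_s: 9.13
position: [0.5087, 0.3508, 0.0585]
tool_rot: [[0.369, 0.818, 0.441], [0.526, -0.576, 0.626], [0.766, 0.001, -0.643]]
ft_force: [0.2, 0.2, -3.4]
grip_width: 0.0512
finger_force: 55.2
```

```bash
python3 -c "
from h import *
show(); im=vision.read_camera('wrist'); cv2.imwrite('pics/w2.png',im[:,:,::-1])"
```

```text
t 9.1333 grasp [0.5005 0.3391 0.0705] head 54.82 tilt 50.01 J [ 10.9   5.5 123.7  74.3  33.5 -13.2] F [ 0.22  0.19 -3.38] w 0.05116092248067848 ff 55.24679224938154
```

View pics/w2.png

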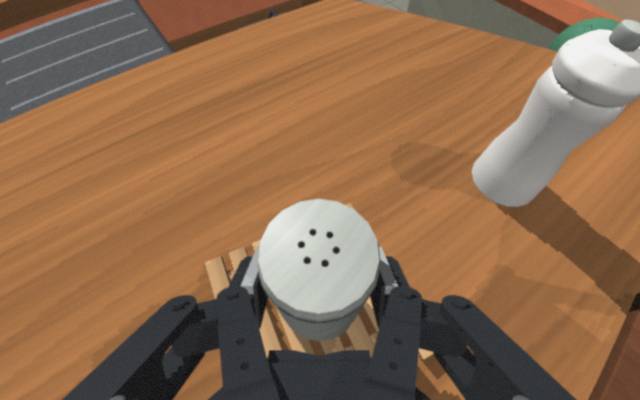

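The held shaker is upright at (318,265) over the trivet, and the grinder is well clear at (560,110). I'll lower it the last few millimetres gently.

>>> step_arm(
  series=[
    [1,[-0.0012,0,0.001],[0,0,0]],
    [1,[-0.0012,0,0.001],[0,0,0]],
    [1,[-0.0012,0,0.001],[0,0,0]],
    [1,[-0.0012,0,0.001],[0,0,0]],
    [1,[-0.0008,0,0.0006],[0,0,0]],
    [1,[0,0,0],[0,0,0]],
    [1,[0,0,0],[0,0,0]],
  ],
)

```text
time_s: 9.77
position: [0.5084, 0.3506, 0.0504]
tool_rot: [[0.37, 0.818, 0.441], [0.526, -0.576, 0.626], [0.766, 0.001, -0.643]]
ft_force: [-0.1, -0.2, -3.3]
grip_width: 0.0511
finger_force: 55.3
```

>>> step_arm(
  series=[
    [1,[-0.0008,0,0.0006],[0,0,0]],
    [1,[0,0,0],[0,0,0]],
    [1,[0,0,0],[0,0,0]],
  ],
)

```text
time_s: 10.02
position: [0.5087, 0.3508, 0.0502]
tool_rot: [[0.369, 0.818, 0.442], [0.526, -0.575, 0.627], [0.767, 0.001, -0.642]]
ft_force: [-2.3, -2.5, 3.9]
grip_width: 0.0514
finger_force: 55.9
```

>>> step_arm(
  series=[
    [0.6,[0,0,0],[0,0,0]],
    [0.4,[0,0,0],[0,0,0]],
    [0.2,[0,0,0],[0,0,0]],
    [0,[0,0,0],[0,0,0]],
    [0,[0,0,0],[0,0,0]],
    [0,[0,0,0],[0,0,0]],
    [0,[0,0,-0.01],[0,0,0]],
    [0,[0,0,-0.02],[0,0,0]],
    [0,[0,0,-0.02],[0,0,0]],
    [0,[0,0,-0.02],[0,0,0]],
  ],
)

```text
time_s: 10.85
position: [0.4768, 0.3063, 0.0946]
tool_rot: [[0.37, 0.818, 0.44], [0.527, -0.575, 0.626], [0.765, 0.0, -0.644]]
ft_force: [-0.7, -0.2, 1.6]
grip_width: 0.0854
finger_force: 0.0
```

>>> step_arm(
  series=[
    [0,[0,0,-0.02],[0,0,0]],
    [0,[0,0,-0.02],[0,0,0]],
    [0,[0,0,-0.01],[0,0,0]],
    [0,[0,0,0],[0,0,0]],
    [0,[0,0,0],[0,0,0]],
  ],
)

```text
time_s: 11.27
position: [0.4559, 0.2752, 0.1271]
tool_rot: [[0.369, 0.817, 0.443], [0.526, -0.576, 0.626], [0.766, 0.002, -0.642]]
ft_force: [0.4, -0.2, -0.6]
grip_width: 0.0855
finger_force: 0.0
```

```bash
python3 -c "
from h import *
show(); im=vision.read_camera('wrist'); cv2.imwrite('pics/w3.png',im[:,:,::-1])
h=25;M=np.array([.6324,.0237,.064]); q=M-.115*Rt(h,50)[:,2]
print(q)
plan([((.47,.15,.17),40,50,6),(q,h,50,6)],0)"
```

```text
t 11.2667 grasp [0.4476 0.2635 0.1391] head 54.72 tilt 50.03 J [ -0.6 -11.8 129.4  59.8  46.8  -2.6] F [ 0.38 -0.17 -0.62] w 0.08547117953418829 ff 0.0
[ 0.55255871 -0.0135306   0.13792058]
[[0,[-0.005,0.015,-0.014],[-1.9,0.0,1.6]],[0,[-0.004,0.015,-0.013],[-1.9,0.0,1.6]],[0,[-0.004,0.015,-0.012],[-1.9,0.0,1.6]],[0,[-0.003,0.017,-0.013],[-1.9,0.0,1.6]],[0,[-0.003,0.016,-0.011],[-1.8,0.0,1.6]],[0,[-0.002,0.018,-0.011],[-1.9,0.0,1.6]],[0,[-0.009,0.03,-0.002],[-1.9,0.0,1.6]],[0,[-0.007,0.031,-0.001],[-1.9,0.0,1.6]],[0,[-0.007,0.031,0.0],[-2.0,0.0,1.6]],[0,[-0.007,0.031,0.001],[-1.9,0.0,1.6]]]
[[0,[-0.005,0.031,0.002],[-1.9,0.0,1.6]],[0,[-0.004,0.031,0.003],[-1.9,0.0,1.6]]]
```

View pics/w3.png

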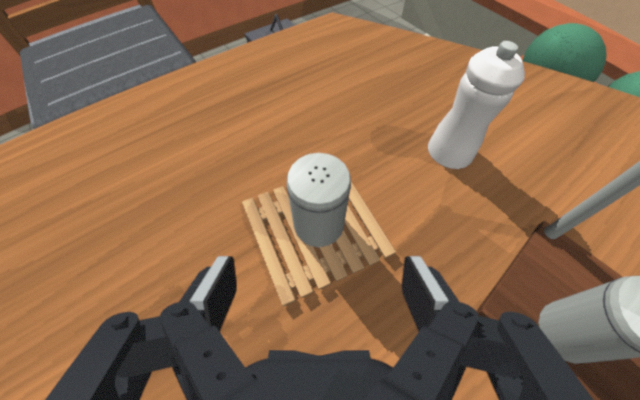

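The full shaker stands upright near the centre of the trivet at (318,215), and the grinder is undisturbed. Next is the middle shaker.

>>> step_arm(
  series=[
    [0,[-0.005,0.015,-0.014],[-1.9,0,1.6]],
    [0,[-0.004,0.015,-0.013],[-1.9,0,1.6]],
    [0,[-0.004,0.015,-0.012],[-1.9,0,1.6]],
    [0,[-0.003,0.017,-0.013],[-1.9,0,1.6]],
    [0,[-0.003,0.016,-0.011],[-1.8,0,1.6]],
    [0,[-0.002,0.018,-0.011],[-1.9,0,1.6]],
    [0,[-0.009,0.03,-0.002],[-1.9,0,1.6]],
    [0,[-0.007,0.031,-0.001],[-1.9,0,1.6]],
    [0,[-0.007,0.031,0],[-2,0,1.6]],
    [0,[-0.007,0.031,0.001],[-1.9,0,1.6]],
  ],
)

```text
time_s: 12.15
position: [0.5381, 0.0464, 0.1355]
tool_rot: [[0.558, 0.499, 0.663], [0.321, -0.867, 0.382], [0.766, -0.001, -0.643]]
ft_force: [1.1, 0.5, 0.7]
grip_width: 0.0852
finger_force: 0.0
```

>>> step_arm(
  series=[
    [0,[-0.005,0.031,0.002],[-1.9,0,1.6]],
    [0,[-0.004,0.031,0.003],[-1.9,0,1.6]],
    [0,[0,0,0],[0,0,0]],
    [0,[0,0,0],[0,0,0]],
    [0,[0,0,0],[0,0,0]],
  ],
)

```text
time_s: 12.57
position: [0.5653, -0.0072, 0.1254]
tool_rot: [[0.583, 0.424, 0.692], [0.272, -0.905, 0.326], [0.765, -0.002, -0.644]]
ft_force: [-0.0, -0.1, 0.5]
grip_width: 0.0856
finger_force: 0.0
```

```bash
python3 -c "
from h import *
show(); 
M=np.array([.6324,.0237,.063]); q=M-.1*Rt(25,50)[:,2]
plan([(q,25,50,1),(M,25,50,8)],0)"; python3 heft.py
```

```text
t 12.5667 grasp [ 0.5524 -0.0132  0.1374] head 25.19 tilt 49.92 J [-30.5  -6.2 125.   60.6  46.5  -3.9] F [-0.03 -0.06  0.49] w 0.08557624676383604 ff 0.0
[[0,[0.0,0.0,0.015],[-0.1,0.1,0.0]],[0,[0.0,0.0,0.013],[0.0,0.0,0.0]],[0,[0.0,0.0,0.012],[0.0,0.0,0.0]],[0,[0.0,0.0,0.013],[0.0,0.0,0.0]],[0,[0.0,0.0,0.012],[0.0,0.0,0.0]],[0,[0.0,0.0,0.013],[0.0,0.0,0.0]],[0,[0.0,0.0,0.012],[0.0,0.0,0.0]],[0,[0.0,0.0,0.013],[0.0,0.0,0.0]],[0,[0.0,0.001,0.012],[0.0,0.0,0.0]]]
F [ 0.04  0.01 -0.21] [0.5  0.47 0.36]
t 12.9667 grasp [ 0.5524 -0.0137  0.1385] head 25.07 tilt 49.99 J [-30.5  -6.4 125.   60.6  46.5  -3.9] F [ 0.95  0.41 -0.27] w 0.08562813599914376 ff 0.0
```

Joints are comfortable and the force offset is about −0.2 N. Going in.

>>> step_arm(
  series=[
    [0,[0,0,0.016],[0,0,0]],
    [0,[0,0,0.013],[0,0,0]],
    [0,[0,0,0.012],[0,0,0]],
    [0,[0,0,0.013],[0,0,0]],
    [0,[0,0,0.012],[0,0,0]],
    [0,[0,0,0.013],[0,0,0]],
    [0,[0,0,0.012],[0,0,0]],
    [0,[0,0,0.013],[0,0,0]],
    [0,[0,0,0.012],[0,0,0]],
    [0,[0,0,0],[0,0,0]],
  ],
)

```text
time_s: 13.8
position: [0.6462, 0.0305, 0.0504]
tool_rot: [[0.583, 0.424, 0.693], [0.272, -0.906, 0.325], [0.765, -0.001, -0.644]]
ft_force: [-0.2, 0.6, -1.1]
grip_width: 0.0856
finger_force: 0.0
```

```bash
python3 -c "
from h import *
show()"
```

```text
t 13.8 grasp [0.6333 0.0244 0.0625] head 25.15 tilt 49.92 J [-20.3  10.  119.6  74.3  34.5 -14.2] F [-0.19  0.63 -1.07] w 0.08558987937178496 ff 0.0
```

>>> step_arm(
  series=[
    [0.3,[0,0,0],[0,0,0]],
    [0.6,[0,0,0],[0,0,0]],
    [1,[0,0,0],[0,0,0]],
    [1,[0,0,0],[0,0,0]],
    [1,[0,0,0],[0,0,0]],
    [1,[0,0,0],[0,0,0]],
    [1,[0,0,0],[0,0,0]],
  ],
  force=50,
)

```text
time_s: 14.38
position: [0.6461, 0.0294, 0.0526]
tool_rot: [[0.582, 0.423, 0.695], [0.272, -0.906, 0.324], [0.767, 0.001, -0.642]]
ft_force: [-3.7, -0.9, 7.4]
grip_width: 0.051
finger_force: 52.7
```

```bash
python3 -c "
from h import *
show()"
```

```text
t 14.3833 grasp [0.6331 0.0233 0.0647] head 25.0 tilt 50.04 J [-20.4   9.8 119.7  74.2  34.6 -14.2] F [-3.71 -0.9   7.4 ] w 0.050957756948856556 ff 52.74317862465978
```

>>> step_arm(
  series=[
    [1,[0.003,0,-0.0025],[0,0,0]],
    [1,[0.003,0,-0.0025],[0,0,0]],
    [1,[0.003,0,-0.0025],[0,0,0]],
    [1,[0.003,0,-0.0025],[0,0,0]],
    [1,[0,0,0],[0,0,0]],
    [1,[0,0,0],[0,0,0]],
    [1,[0,0,0],[0,0,0]],
    [1,[0,0,0],[0,0,0]],
  ],
)

```text
time_s: 15.05
position: [0.6459, 0.0298, 0.0671]
tool_rot: [[0.583, 0.424, 0.693], [0.272, -0.906, 0.324], [0.766, -0.0, -0.643]]
ft_force: [-0.2, -0.6, -2.7]
grip_width: 0.0509
finger_force: 52.5
```

```bash
python3 heft.py
```

```text
F [-0.17  0.25 -2.46] [0.45 0.35 0.43]
t 15.45 grasp [0.633  0.0237 0.0793] head 25.06 tilt 49.97 J [-20.4   8.1 119.2  71.2  35.2 -10.5] F [-0.05  0.25 -2.54] w 0.050535418999818435 ff 52.47796894982457
```

The net heft is about 2.25 N, so the middle shaker is the half-used one. I'll put it back on the deck.

>>> step_arm(
  series=[
    [1,[-0.0019,0,0.0016],[0,0,0]],
    [1,[-0.0019,0,0.0016],[0,0,0]],
    [1,[-0.0019,0,0.0016],[0,0,0]],
    [1,[-0.0019,0,0.0016],[0,0,0]],
    [1,[-0.0019,0,0.0016],[0,0,0]],
    [1,[-0.0008,0,0.0006],[0,0,0]],
    [1,[0,0,0],[0,0,0]],
    [1,[0,0,0],[0,0,0]],
  ],
)

```text
time_s: 16.12
position: [0.6459, 0.0297, 0.0539]
tool_rot: [[0.583, 0.423, 0.694], [0.272, -0.906, 0.324], [0.766, -0.0, -0.643]]
ft_force: [0.5, 0.4, -1.7]
grip_width: 0.0509
finger_force: 52.5
```

```bash
python3 -c "
from h import *
show()"
```

```text
t 16.1167 grasp [0.633  0.0237 0.0659] head 25.06 tilt 49.97 J [-20.4   9.6 119.6  73.8  34.6 -13.6] F [ 0.5   0.38 -1.69] w 0.05085944164858569 ff 52.473621033132076
```

>>> step_arm(
  series=[
    [1,[-0.0008,0,0.0006],[0,0,0]],
    [1,[-0.0004,0,0.0003],[0,0,0]],
    [1,[0,0,0],[0,0,0]],
    [1,[0,0,0],[0,0,0]],
  ],
)

```text
time_s: 16.45
position: [0.646, 0.0297, 0.0527]
tool_rot: [[0.582, 0.424, 0.694], [0.272, -0.906, 0.324], [0.766, 0.0, -0.643]]
ft_force: [-1.2, -0.8, 0.8]
grip_width: 0.0512
finger_force: 52.7
```

Contact. Release and back out.

>>> step_arm(
  series=[
    [0.6,[0,0,0],[0,0,0]],
    [0.4,[0,0,0],[0,0,0]],
    [0.2,[0,0,0],[0,0,0]],
    [0,[0,0,0],[0,0,0]],
    [0,[0,0,0],[0,0,0]],
    [0,[0,0,0],[0,0,0]],
    [0,[0,0,-0.01],[0,0,0]],
    [0,[0,0,-0.02],[0,0,0]],
    [0,[0,0,-0.02],[0,0,0]],
    [0,[0,0,-0.02],[0,0,0]],
  ],
)

```text
time_s: 17.28
position: [0.5961, 0.0069, 0.0979]
tool_rot: [[0.583, 0.424, 0.693], [0.273, -0.906, 0.325], [0.765, -0.0, -0.644]]
ft_force: [-0.3, 1.2, 0.2]
grip_width: 0.0853
finger_force: 0.0
```

>>> step_arm(
  series=[
    [0,[0,0,-0.02],[0,0,0]],
    [0,[0,0,-0.02],[0,0,0]],
    [0,[0,0,-0.01],[0,0,0]],
    [0,[0,0,0],[0,0,0]],
  ],
)

```text
time_s: 17.62
position: [0.5621, -0.0102, 0.1313]
tool_rot: [[0.581, 0.422, 0.696], [0.273, -0.906, 0.322], [0.767, 0.002, -0.642]]
ft_force: [0.9, -0.6, -0.4]
grip_width: 0.0856
finger_force: 0.0
```

```bash
python3 -c "
from h import *
show(); im=vision.read_camera('wrist'); cv2.imwrite('pics/w4.png',im[:,:,::-1])
h=28;M=np.array([.618,.1275,.063]); q=M-.11*Rt(h,50)[:,2]
plan([(q,h,50,6),(M,h,50,8)],0)"
```

```text
t 17.6167 grasp [ 0.5491 -0.0162  0.1433] head 24.87 tilt 50.05 J [-31.1  -7.2 125.1  60.   47.2  -3.4] F [ 0.91 -0.61 -0.4 ] w 0.08559060832530435 ff 0.0
[[0,[0.003,-0.016,0.006],[0.4,0.0,-0.3]],[0,[0.003,-0.016,0.006],[0.4,0.0,-0.3]],[0,[0.003,-0.017,0.006],[0.4,0.0,-0.3]],[0,[0.004,-0.016,0.006],[0.4,0.0,-0.3]],[0,[0.003,-0.016,0.006],[0.4,0.0,-0.4]],[0,[0.003,-0.016,0.007],[0.4,0.0,-0.3]],[0,[0.0,0.0,0.014],[0.0,0.0,0.0]],[0,[0.0,0.0,0.013],[0.0,0.0,0.0]],[0,[0.0,0.0,0.014],[0.0,0.0,0.0]],[0,[0.0,0.0,0.014],[0.0,0.0,0.0]]]
[[0,[0.0,0.0,0.014],[0.0,0.0,0.0]],[0,[0.0,0.0,0.013],[0.0,0.0,0.0]],[0,[0.0,0.0,0.014],[0.0,0.0,0.0]],[0,[0.0,0.0,0.014],[0.0,0.0,0.0]]]
```

View pics/w4.png

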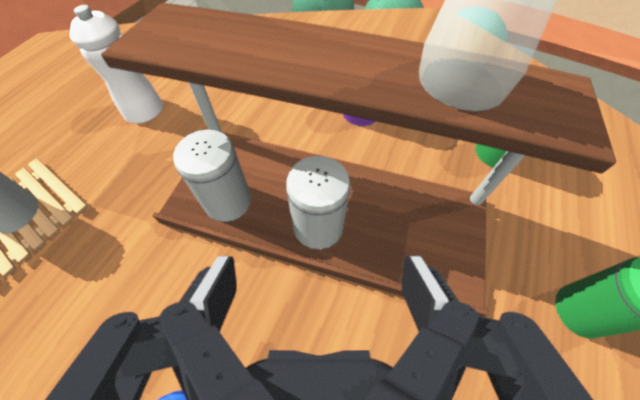

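The middle shaker is back upright on the deck at (318,205), and the left one is untouched at (212,175). Moving to the left shaker.

>>> step_arm(
  series=[
    [0,[0.003,-0.016,0.006],[0.4,0,-0.3]],
    [0,[0.003,-0.016,0.006],[0.4,0,-0.3]],
    [0,[0.003,-0.017,0.006],[0.4,0,-0.3]],
    [0,[0.004,-0.016,0.006],[0.4,0,-0.3]],
    [0,[0.003,-0.016,0.006],[0.4,0,-0.4]],
    [0,[0.003,-0.016,0.007],[0.4,0,-0.3]],
    [0,[0,0,0],[0,0,0]],
    [0,[0,0,0],[0,0,0]],
    [0,[0,0,0],[0,0,0]],
  ],
)

```text
time_s: 18.42
position: [0.5561, 0.0958, 0.12]
tool_rot: [[0.568, 0.472, 0.674], [0.302, -0.882, 0.362], [0.765, -0.002, -0.644]]
ft_force: [-0.3, -0.4, -0.0]
grip_width: 0.0852
finger_force: 0.0
```

```bash
python3 -c "
from h import *
show(); 
h=28;M=np.array([.618,.1275,.063]); q=M-.1*Rt(h,50)[:,2]
plan([(q,h,50,1),(M,h,50,8)],0)"
```

```text
t 18.4167 grasp [0.5435 0.0891 0.132 ] head 28.24 tilt 49.95 J [-16.6  -8.5 127.8  61.2  38.    2.4] F [-0.28 -0.38 -0.01] w 0.08516346306081682 ff 0.0
[[0,[0.001,0.001,0.009],[-0.2,0.1,0.0]],[0,[0.0,0.0,0.012],[0.0,0.0,0.0]],[0,[0.0,0.0,0.013],[0.0,0.0,0.0]],[0,[0.0,0.0,0.012],[0.0,0.0,0.0]],[0,[0.0,0.0,0.013],[0.0,0.0,0.0]],[0,[0.0,0.0,0.012],[0.0,0.0,0.0]],[0,[0.0,0.0,0.013],[0.0,0.0,0.0]],[0,[0.0,0.0,0.012],[0.0,0.0,0.0]],[0,[0.0,0.0,0.013],[0.0,0.0,0.0]]]
```

>>> step_arm(
  series=[
    [0,[0.001,0.001,0.009],[0,0,0]],
    [0,[0,0,0.012],[0,0,0]],
    [0,[0,0,0.013],[0,0,0]],
    [0,[0,0,0.012],[0,0,0]],
    [0,[0,0,0.013],[0,0,0]],
    [0,[0,0,0.012],[0,0,0]],
    [0,[0,0,0.013],[0,0,0]],
    [0,[0,0,0.012],[0,0,0]],
    [0,[0,0,0.013],[0,0,0]],
    [0,[0,0,0],[0,0,0]],
  ],
)

```text
time_s: 19.25
position: [0.6312, 0.1343, 0.0494]
tool_rot: [[0.569, 0.471, 0.674], [0.301, -0.882, 0.361], [0.765, -0.003, -0.644]]
ft_force: [0.1, 1.1, -0.4]
grip_width: 0.0849
finger_force: 0.1
```

```bash
python3 -c "
from h import *
show()"
```

```text
t 19.25 grasp [0.6186 0.1275 0.0614] head 28.2 tilt 49.88 J [ -8.2   8.5 121.6  78.1  27.7 -11.8] F [ 0.12  1.13 -0.38] w 0.08487765748316356 ff 0.11659745768930918
```

>>> step_arm(
  series=[
    [0.3,[0,0,0],[0,0,0]],
    [0.6,[0,0,0],[0,0,0]],
    [1,[0,0,0],[0,0,0]],
    [1,[0,0,0],[0,0,0]],
    [1,[0,0,0],[0,0,0]],
    [1,[0,0,0],[0,0,0]],
    [1,[0,0,0],[0,0,0]],
  ],
  force=50,
)

```text
time_s: 19.83
position: [0.6309, 0.1343, 0.052]
tool_rot: [[0.567, 0.471, 0.676], [0.302, -0.882, 0.361], [0.767, -0.001, -0.642]]
ft_force: [-3.3, -2.9, 8.1]
grip_width: 0.0499
finger_force: 52.6
```

```bash
python3 -c "
from h import *
show()"
```

```text
t 19.8333 grasp [0.6182 0.1275 0.064 ] head 28.13 tilt 50.04 J [ -8.3   8.2 121.7  77.9  27.7 -11.7] F [-3.33 -2.95  8.08] w 0.04994529919924294 ff 52.62481217407185
```

>>> step_arm(
  series=[
    [1,[0.003,0,-0.0025],[0,0,0]],
    [1,[0.003,0,-0.0025],[0,0,0]],
    [1,[0.003,0,-0.0025],[0,0,0]],
    [1,[0.003,0,-0.0025],[0,0,0]],
    [1,[0,0,0],[0,0,0]],
    [1,[0,0,0],[0,0,0]],
    [1,[0,0,0],[0,0,0]],
    [1,[0,0,0],[0,0,0]],
  ],
)

```text
time_s: 20.5
position: [0.6305, 0.1346, 0.0665]
tool_rot: [[0.568, 0.471, 0.675], [0.302, -0.882, 0.362], [0.766, -0.002, -0.643]]
ft_force: [-0.5, -0.4, -1.3]
grip_width: 0.05
finger_force: 51.9
```

```bash
python3 heft.py; python3 -c "
from h import *
plan([((.618,.1275,.094),28,50,2),((.54,.086,.18),28,50,6),((.540,-.10,.18),10,50,8),((.501,-.316,.17),-10,50,9)],1)"
```

```text
F [ 0.23  0.18 -1.29] [0.44 0.46 0.37]
t 20.9 grasp [0.618  0.1278 0.0787] head 28.2 tilt 49.98 J [ -8.2   6.5 121.2  73.8  28.3  -7. ] F [-0.47  0.64 -0.82] w 0.05035953466385765 ff 51.91240690832707
[[1,[0.006,0.0,-0.005],[-0.1,0.0,0.0]],[1,[0.006,0.0,-0.005],[-0.1,0.0,0.0]],[1,[0.001,0.0,-0.02],[0.0,0.0,0.0]],[1,[0.002,0.0,-0.021],[0.0,0.0,0.0]],[1,[0.001,0.0,-0.02],[0.0,0.0,0.0]],[1,[0.002,0.0,-0.021],[0.0,0.0,0.0]],[1,[0.001,0.0,-0.02],[0.0,0.0,0.0]],[1,[0.002,0.0,-0.021],[0.0,0.0,0.0]],[1,[-0.007,0.021,-0.008],[-1.7,0.0,1.4]],[1,[-0.007,0.022,-0.008],[-1.7,0.0,1.5]]]
[[1,[-0.006,0.022,-0.007],[-1.8,0.0,1.4]],[1,[-0.005,0.022,-0.007],[-1.7,0.0,1.5]],[1,[-0.005,0.023,-0.005],[-1.7,0.0,1.4]],[1,[-0.005,0.022,-0.006],[-1.7,0.0,1.5]],[1,[-0.003,0.024,-0.004],[-1.7,0.0,1.4]],[1,[-0.003,0.023,-0.004],[-1.7,0.0,1.5]],[1,[-0.006,0.023,-0.006],[-1.7,0.0,1.4]],[1,[-0.006,0.024,-0.005],[-1.7,0.0,1.5]],[1,[-0.005,0.024,-0.004],[-1.7,0.0,1.4]],[1,[-0.005,0.024,-0.004],[-1.7,0.0,1.4]]]
[[1,[-0.004,0.025,-0.003],[-1.7,0.0,1.4]],[1,[-0.003,0.024,-0.002],[-1.7,0.0,1.5]],[1,[-0.003,0.025,-0.002],[-1.7,0.0,1.4]],[1,[-0.002,0.025,0.0],[-1.7,0.0,1.4]],[1,[-0.002,0.025,0.0],[-1.8,0.0,1.4]]]
```

Net heft is about 1.1–1.3 N, so the left shaker is the nearly empty one and goes to the tray.

>>> step_arm(
  series=[
    [1,[0.006,0,-0.005],[0,0,0]],
    [1,[0.006,0,-0.005],[0,0,0]],
    [1,[0.001,0,-0.02],[0,0,0]],
    [1,[0.002,0,-0.021],[0,0,0]],
    [1,[0.001,0,-0.02],[0,0,0]],
    [1,[0.002,0,-0.021],[0,0,0]],
    [1,[0.001,0,-0.02],[0,0,0]],
    [1,[0.002,0,-0.021],[0,0,0]],
    [1,[-0.007,0.021,-0.008],[-1.7,0,1.4]],
    [1,[-0.007,0.022,-0.008],[-1.7,0,1.5]],
  ],
)

```text
time_s: 21.73
position: [0.5531, 0.0444, 0.1692]
tool_rot: [[0.588, 0.401, 0.702], [0.257, -0.916, 0.308], [0.767, -0.0, -0.642]]
ft_force: [-0.5, -0.1, -1.7]
grip_width: 0.05
finger_force: 52.4
```

>>> step_arm(
  series=[
    [1,[-0.006,0.022,-0.007],[-1.8,0,1.4]],
    [1,[-0.005,0.022,-0.007],[-1.7,0,1.5]],
    [1,[-0.005,0.023,-0.005],[-1.7,0,1.4]],
    [1,[-0.005,0.022,-0.006],[-1.7,0,1.5]],
    [1,[-0.003,0.024,-0.004],[-1.7,0,1.4]],
    [1,[-0.003,0.023,-0.004],[-1.7,0,1.5]],
    [1,[-0.006,0.023,-0.006],[-1.7,0,1.4]],
    [1,[-0.006,0.024,-0.005],[-1.7,0,1.5]],
    [1,[-0.005,0.024,-0.004],[-1.7,0,1.4]],
    [1,[-0.005,0.024,-0.004],[-1.7,0,1.4]],
  ],
)

```text
time_s: 22.57
position: [0.5373, -0.197, 0.1633]
tool_rot: [[0.644, 0.021, 0.765], [0.011, -1.0, 0.017], [0.765, -0.002, -0.644]]
ft_force: [-0.0, 0.8, -1.1]
grip_width: 0.0503
finger_force: 52.5
```

```bash
python3 -c "
from h import *
show();plan([((.501,-.316,.17),-10,50,6),((.501,-.316,.066),-10,50,9)],1)"
```

```text
t 22.5667 grasp [ 0.523  -0.1973  0.1754] head 1.3 tilt 49.93 J [-47.4 -10.5 123.4  55.4  44.3   7.9] F [-0.02  0.8  -1.14] w 0.050314389666337 ff 52.4573139147833
[[1,[-0.003,0.02,-0.003],[-1.4,0.0,1.2]],[1,[-0.003,0.02,-0.002],[-1.5,0.0,1.2]],[1,[-0.003,0.021,-0.001],[-1.4,0.0,1.1]],[1,[-0.002,0.02,-0.001],[-1.5,0.1,1.2]],[1,[-0.001,0.021,-0.001],[-1.4,0.0,1.2]],[1,[-0.001,0.02,0.0],[-1.5,0.0,1.2]],[1,[-0.009,0.0,0.007],[0.0,0.0,0.0]],[1,[-0.009,0.0,0.008],[0.0,0.0,0.0]],[1,[-0.009,0.0,0.007],[0.0,0.0,0.0]],[1,[-0.009,0.0,0.008],[0.0,0.0,0.0]]]
[[1,[-0.009,0.0,0.007],[0.0,0.0,0.0]],[1,[-0.008,0.0,0.008],[0.0,0.0,0.0]],[1,[-0.009,0.0,0.007],[0.0,0.0,0.0]],[1,[-0.009,0.0,0.007],[0.0,0.0,0.0]],[1,[-0.009,0.0,0.008],[0.0,0.0,0.0]]]
```

>>> step_arm(
  series=[
    [1,[-0.003,0.02,-0.003],[-1.4,0,1.2]],
    [1,[-0.003,0.02,-0.002],[-1.5,0,1.2]],
    [1,[-0.003,0.021,-0.001],[-1.4,0,1.1]],
    [1,[-0.002,0.02,-0.001],[-1.5,0.1,1.2]],
    [1,[-0.001,0.021,-0.001],[-1.4,0,1.2]],
    [1,[-0.001,0.02,0],[-1.5,0,1.2]],
    [1,[-0.009,0,0.007],[0,0,0]],
    [1,[-0.009,0,0.008],[0,0,0]],
    [1,[-0.009,0,0.007],[0,0,0]],
    [1,[-0.009,0,0.008],[0,0,0]],
  ],
)

```text
time_s: 23.4
position: [0.5157, -0.3173, 0.111]
tool_rot: [[0.633, -0.173, 0.755], [-0.111, -0.985, -0.133], [0.766, 0.001, -0.643]]
ft_force: [0.1, 0.3, -0.7]
grip_width: 0.0503
finger_force: 52.4
```

>>> step_arm(
  series=[
    [1,[-0.009,0,0.007],[0,0,0]],
    [1,[-0.008,0,0.008],[0,0,0]],
    [1,[-0.009,0,0.007],[0,0,0]],
    [1,[-0.009,0,0.007],[0,0,0]],
    [1,[-0.006,0,0.005],[0,0,0]],
    [1,[0,0,0],[0,0,0]],
    [1,[0,0,0],[0,0,0]],
    [1,[0,0,0],[0,0,0]],
  ],
)

```text
time_s: 24.07
position: [0.5157, -0.3172, 0.0588]
tool_rot: [[0.633, -0.173, 0.755], [-0.111, -0.985, -0.133], [0.766, 0.001, -0.642]]
ft_force: [0.3, -0.2, -0.9]
grip_width: 0.0502
finger_force: 52.3
```

```bash
python3 -c "
from h import *
show(); im=vision.read_camera('wrist'); cv2.imwrite('pics/w5.png',im[:,:,::-1])"
```

```text
t 24.0667 grasp [ 0.5016 -0.3147  0.0708] head -9.98 tilt 50.03 J [-56.7   4.5 124.8  73.6  35.6 -14.4] F [ 0.28 -0.24 -0.94] w 0.05016674121939666 ff 52.341967220418155
```

View pics/w5.png

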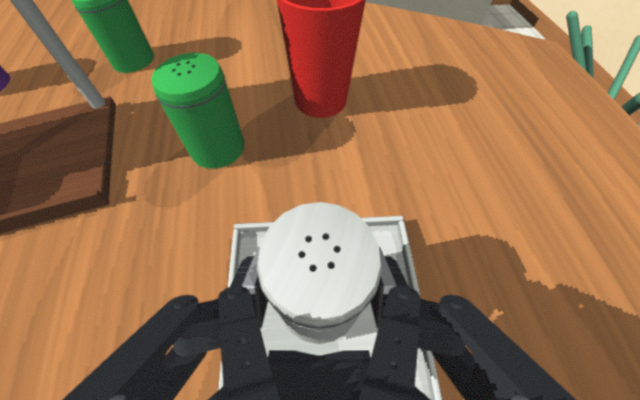

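The shaker is upright at (320,262), centred above the tray, with the tumbler and green shaker well clear. Lowering about 14 mm.

>>> step_arm(
  series=[
    [1,[-0.0019,0,0.0016],[0,0,0]],
    [1,[-0.0019,0,0.0016],[0,0,0]],
    [1,[-0.0019,0,0.0016],[0,0,0]],
    [1,[-0.0019,0,0.0016],[0,0,0]],
    [1,[-0.0019,0,0.0016],[0,0,0]],
    [1,[-0.0008,0,0.0006],[0,0,0]],
    [1,[0,0,0],[0,0,0]],
    [1,[0,0,0],[0,0,0]],
  ],
)

```text
time_s: 24.78
position: [0.5155, -0.3169, 0.0447]
tool_rot: [[0.633, -0.173, 0.755], [-0.111, -0.985, -0.132], [0.766, 0.0, -0.643]]
ft_force: [-0.6, -0.1, -1.5]
grip_width: 0.0503
finger_force: 52.3
```

>>> step_arm(
  series=[
    [1,[-0.0008,0,0.0006],[0,0,0]],
    [1,[0,0,0],[0,0,0]],
    [1,[0,0,0],[0,0,0]],
  ],
)

```text
time_s: 25.03
position: [0.5155, -0.317, 0.0439]
tool_rot: [[0.633, -0.173, 0.755], [-0.111, -0.985, -0.133], [0.766, 0.0, -0.642]]
ft_force: [-0.3, -1.1, -0.4]
grip_width: 0.0502
finger_force: 52.5
```

>>> step_arm(
  series=[
    [1,[-0.0008,0,0.0006],[0,0,0]],
    [1,[0,0,0],[0,0,0]],
    [1,[0,0,0],[0,0,0]],
  ],
)

```text
time_s: 25.28
position: [0.5159, -0.3171, 0.0439]
tool_rot: [[0.632, -0.172, 0.756], [-0.11, -0.985, -0.133], [0.767, 0.001, -0.641]]
ft_force: [-2.4, 1.8, 10.7]
grip_width: 0.0499
finger_force: 53.4
```

In contact. Release, back out, then check all three.

>>> step_arm(
  series=[
    [0.6,[0,0,0],[0,0,0]],
    [0.4,[0,0,0],[0,0,0]],
    [0.2,[0,0,0],[0,0,0]],
    [0,[0,0,0],[0,0,0]],
    [0,[0,0,0],[0,0,0]],
    [0,[0,0,0],[0,0,0]],
    [0,[0,0,-0.01],[0,0,0]],
    [0,[0,0,-0.02],[0,0,0]],
    [0,[0,0,-0.02],[0,0,0]],
    [0,[0,0,-0.02],[0,0,0]],
  ],
)

```text
time_s: 26.12
position: [0.4619, -0.3071, 0.0878]
tool_rot: [[0.634, -0.172, 0.754], [-0.111, -0.985, -0.132], [0.766, -0.0, -0.643]]
ft_force: [-0.3, 0.1, 1.1]
grip_width: 0.0857
finger_force: 0.0
```

>>> step_arm(
  series=[
    [0,[0,0,-0.02],[0,0,0]],
    [0,[0,0,-0.02],[0,0,0]],
    [0,[0,0,-0.02],[0,0,0]],
    [0,[0,0,-0.01],[0,0,0]],
    [0,[0,0,0],[0,0,0]],
    [0,[0,0,0],[0,0,0]],
  ],
)

```text
time_s: 26.62
position: [0.4097, -0.2988, 0.133]
tool_rot: [[0.633, -0.174, 0.755], [-0.111, -0.985, -0.134], [0.767, 0.001, -0.642]]
ft_force: [-0.2, 0.0, -1.2]
grip_width: 0.0855
finger_force: 0.0
```

```bash
python3 -c "
from h import *
show(); im=vision.read_camera('scene'); cv2.imwrite('pics/s6.png',im[:,:,::-1])"
```

```text
t 26.6167 grasp [ 0.3956 -0.2963  0.145 ] head -10.06 tilt 50.04 J [-71.5 -14.9 130.9  58.2  52.4  -4.4] F [-0.17  0.04 -1.22] w 0.08554528716039345 ff 0.0
```

View pics/s6.png

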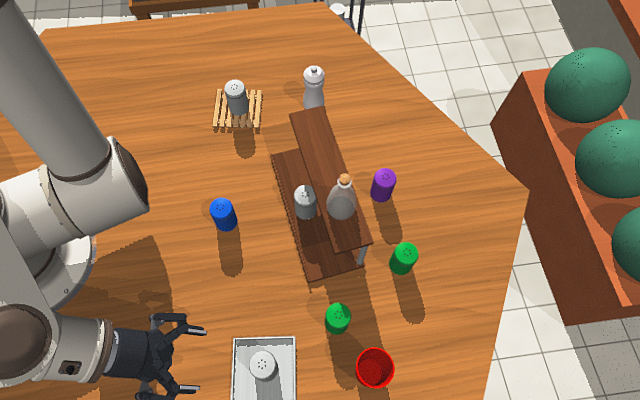

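The scene picture shows the full shaker on the trivet (236,97), the half-used one on the deck (305,200) and the nearly empty one in the tray (263,365). All are upright, the bystanders haven't moved, and the gripper is clear.

```bash
python3 -c "
from station import bot
print(bot.hand_in())"
```

```text
the job is handed in; nothing more can be done
None
```

The job is handed in, though no verdict came back: the full shaker (about 3.35 N) stands on the trivet, the nearly empty one (about 1.1–1.3 N) in the tray, and the half-used one (about 2.25 N) on the lower deck, all upright with the grinder, cruet and tumbler unmoved in the last picture.

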